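# Log a specimen box with the touch reader

### The arm

A 7-joint arm with a two-finger parallel gripper is mounted at the origin on the work surface. World frame = base frame: x ahead of the robot, y to its left, z up, the work surface at z = 0. Lengths are in m, angles in degrees, forces in N, time in s.
With the tool pointing down it reaches from about 0.425 to 0.925 m from the base axis. Payload 6.8 kg.
Tool frame: the origin (TCP) lies between the finger pads; the fingertips stand 11 mm ahead of it and the grasp point (between the pads) lies 8 mm behind it (ctrl.tips_ahead is the distance from the TCP to the fingertips, in m); z points along the fingers, y is the line along which they close (so a half turn about z gives the same grasp; the last joint's range is limited). The gripper opens to 85 mm and grips with 20 to 120 N. Pads are 22 mm wide; open, the fingers measure 114 mm over their backs; the gripper's body (76 mm by 85 mm) begins 54 mm behind the grasp point. The pads swing forward as they close: fully open they stand 13 mm farther back than shut.
Start: joints at [-70.823, 27.33, 1.283, 89.118, -0.659, 63.558, -4.761], TCP at [0.289, 0.61, 0.242] pointing down, gripper open.
Joint ranges: [-169.35, 169.35], [-19.33, 120.38], [-80.79, 83.38], [13.8, 139.57], [-78.32, 258.32], [9.67, 109.79], [-169.56, 169.56]. Speed limits (degrees/s): [136.94, 136.94, 180, 180, 180, 180, 180].

### API

Orientations are given as a 3x3 rotation matrix whose columns are the frame's x, y, z axes.
In Python, from station import ctrl gives the robot as it stands. Calls block until the motion is done:
- ctrl.movep(position, orientation): joint-space move of the TCP to a pose.
- ctrl.servo_line(position, frame=None, max_speed=0.15, until_force=None): straight line of the TCP; frame=None keeps the orientation; max_speed is the mean speed in m/s. With until_force (N) it stops when the force on the tool has changed by that much, and returns True; else False.
- ctrl.move_j(angles): joint-space move.
- ctrl.gripper_open() and ctrl.grasp(effort=None): open the fingers fully, or close them until they stop; effort is the grip in N (None keeps the last).
- ctrl.sleep(seconds).
- ctrl.solve_ik(position, orientation): joint angles nearest the present ones, or None.
- ctrl.sense(): the state.
- ctrl.camera(name): name is "scene" or "top" or "wrist"; returns a dict with "pixels" (384x512x3 uint8, red, green, blue), "mtx" (3x3 intrinsics, pixels), "rvec" (rotation vector, rad) and "tvec" (3), from world to camera coordinates, as OpenCV has them. Camera axes: x right, y down, z forward; pixel columns grow to the right and rows downward; lengths in m; the calibration is good to about 2 mm. The wrist camera is an equidistant fisheye: a pixel r from the principal point sees the ray r / f radians off the axis. A picture is of the moment at which its call begins. There is no depth.
A pose or a line that the arm cannot do raises ctrl.IKError and nothing moves.
- ctrl.sign_off(): hands the job in; it is judged then, once.
The state is a dict: "t": time; "qpos": joint angles; "dq": joint speeds; "joint_torque": joint torques, N m; "eef_pos": TCP position; "ee_rot": TCP orientation; "contact_force": force on the tool from outside, world axes, zero at the start; "wrist_torque": the same for the moment, N m; "gripper_width": finger opening in m; "finger_force": force on a finger pad.
Only numpy, scipy, OpenCV 4.12 (cv2) and the standard library are available. Lean on these libraries where they do the work, as an engineer would, in place of code of your own. Each camera call takes 0.05 s, during which the arm holds its last target. There are 200 camera calls.

### The job

Log the orange specimen box: take the touch reader from its cradle, aim it square at the label sunk in the box's sloping pocket and press its sprung nose gently on the middle of the label until the nose is about half way in, and hold it steady there for one and a half seconds. Then lay the reader back in its cradle as it lay before, nose the same way. Do not touch the blue box, and leave the jar, dish, vial and brush where they are.

Things in the scene. Friction and masses are not known exactly. Their poses are not given: they have to be found in the camera images.
- reader: Touch reader: yellow bar with black rubber middle, 130 mm long (x), 28 wide (y), 30 tall (z), 0.2 kg. Origin: middle of its underside; x points to the nose end, z up through its top. Its axis (and the nose's) runs 15 mm above the underside. Grip it across its width at the black middle, its balance point. A fixed black collar, 26 mm across, covers x = 65 to 75 mm; the red nose ends at x = 96 mm.
- nose_tip (a point): Centre of the flat end of the reader's red round nose (18 mm across), 96 mm from the reader's middle when free; its axes are the reader's. It moves with the nose.
- nose (a joint): How far the sprung red nose is pushed into the reader: 0 free, 0.008 m fully in. It starts to give at about 1.2 N, half way takes about 3.6 N and fully in about 6 N.
- cradle: Dark steel rest for the reader, fixed: two U saddles at x = -50 and +50 mm (18 mm long), floors 30 mm above the bench, cheeks 12 mm higher and 36 mm apart; the 80 mm between the saddles is free for fingers down to a foot plate 8 mm high. Origin under its middle on the bench, x to the nose of the reader as it lies at the start, z up. The resting reader's origin is 30 mm above it.
- box_orange: Sloping-front specimen box, 120 mm wide (y), 90 mm tall, fixed to the bench, orange plastic with a small steel stud on top; origin under its middle, x horizontal towards the sloping side, z up. This is the box to log. Its label is in pocket_orange.
- pocket_orange: Grey frame (120 x 84 mm) on the orange box's sloping front, round a sunken barcode label. Origin: centre of the opening, level with the outer face; x outward normal (30 degrees above horizontal), y level (opening 64 mm), z up the slope (opening 44 mm). The label lies parallel to the face, centred, 3 to 13 mm behind the origin; the depth differs each time, is not measured and must be felt.
- box_blue: Sloping-front specimen box, 120 mm wide (y), 90 mm tall, fixed to the bench, blue plastic with a small steel stud on top; origin under its middle, x horizontal towards the sloping side, z up. Same shape as the orange one, its pocket origin at x 30, z 56 mm. Not to be touched.
- jar: Bystander: closed glass specimen jar, 70 mm across, 130 mm tall, upright; origin under its middle.
- dish: Bystander: shallow clear dish, 90 mm across, 16 mm tall; origin under its middle.
- vial: Bystander: small amber vial with a white cap, 28 mm across, 60 mm tall, upright; origin under its middle.
- brush: Bystander: small hand brush lying on the bench, 160 mm long; origin under its middle.
Not all that is in view belongs to the job. There is more than one size of the reader; the one meant has the size given above. What is shaped like the box_orange but yellow is not meant.

How it is judged (in metres and radians):
On the way:
1. nose tip in the orange pocket, within 10 mm of its middle in y and z, square within 0.17 rad, pressed in 2.0 to 6.8 mm by the label, reader slower than 15 mm/s, all for 1 s (value of joint nose between 0.002 and 0.0068 m and contact force between reader and box_orange above 0.5 N and y of nose_tip in the frame of pocket_orange between -0.01 and 0.01 m and z of nose_tip in the frame of pocket_orange between -0.01 and 0.01 m and x of nose_tip in the frame of pocket_orange below 0 m and angle between the x axis of reader and the x axis of pocket_orange, either way round below 0.17 rad and linear speed of reader below 0.015 m/s), for 1 s.
At the end, for the whole second after the job is handed in: Reader at rest in its cradle, nose as at the start: origin within 15 mm along and 8 mm across its middle, 26 to 34 mm above the bench, within 0.15 rad of its direction, level within 0.12 rad, nose under 1.5 mm in; jar, dish, vial and brush within 30 mm of their starts (x of reader in the frame of cradle between -0.015 and 0.015 m and y of reader in the frame of cradle between -0.008 and 0.008 m and z of reader in the frame of cradle between 0.026 and 0.034 m and x of nose_tip in the frame of cradle above 0.05 m and angle between the x axis of reader and the x axis of cradle, either way round below 0.15 rad and angle between reader's own z axis and vertical below 0.12 rad and linear speed of reader below 0.01 m/s and value of joint nose below 0.0015 m and distance of each of jar, dish, vial, brush from where it was at the start of the episode below 0.03 m); the robot touches nothing.
It fails at once if the blue box is touched by the reader or the robot (contact force between any of reader, the arm, the fingers and box_blue above 0.5 N).
It fails at once if the reader is pushed against the orange box with more than 20 N (contact force between reader and box_orange above 20 N).
It fails at once if the jar or the vial is tipped over (angle between any of jar, vial's own z axis and vertical above 0.5 rad).
It also fails if it takes over 58 s, if anything falls off the work surface, if the arm or the gripper's body presses on something with over 40 N, if the wrist force passes 120 N, or if a joint passes its speed limit or range.

## Working session

There is one attempt and no reset: what is moved stays moved. The work goes in short steps, each a Python script; the robot and the scene stay as the last script left them, time stands still between calls to the robot, and variables do not carry over. Pictures are saved under pics/ and viewed, at most 10 in all, crops included, and the job is handed in when it is done.

```bash
ls; mkdir -p pics
python3 - <<'E'
from station import ctrl
import cv2,pickle
d={}
for n in("scene","top","wrist"):
    c=ctrl.camera(n);d[n]=c;cv2.imwrite(f"pics/{n}0.png",c["pixels"][:,:,::-1])
    R=cv2.Rodrigues(c["rvec"])[0];print(n,c["mtx"].tolist(),(-R.T@c["tvec"].reshape(3)).round(3),R[2].round(3))
pickle.dump(d,open("c0.pkl","wb"))
print(ctrl.sense()["t"])
E
```

```text
pics
scene [[379.47514898141367, 0.0, 258.049018925297], [0.0, 379.47514898141367, 191.23083470410674], [0.0, 0.0, 1.0]] [ 1.134 -0.13   0.84 ] [-0.593  0.145 -0.792]
top [[480.6316990666666, 0.0, 261.9786722303893], [0.0, 480.6316990666666, 194.11788307601873], [0.0, 0.0, 1.0]] [0.276 0.005 1.652] [ 0.171  0.004 -0.985]
wrist [[297.3186396354542, 0.0, 250.98560736395478], [0.0, 297.3186396354542, 191.37693249806136], [0.0, 0.0, 1.0]] [0.222 0.642 0.372] [ 0.267 -0.128 -0.955]
0.15
```

View pics/scene0.png

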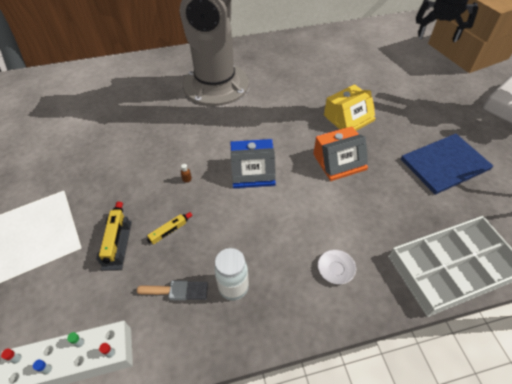

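View pics/top0.png

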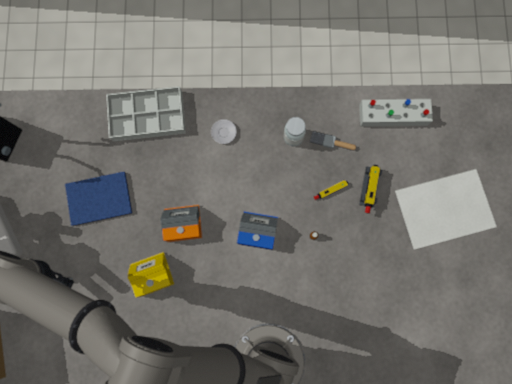

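The scene view shows the big reader in its cradle at about (112,235), with the red nose at (119,206). The small decoy reader is at (170,228), the orange box at (342,153), the blue box at (253,163) and the yellow box at (350,107). In the top view the same things are at: reader (372,188), decoy (332,190), orange (181,223), blue (257,230), yellow (150,275).

Candidates for the reader are top (372,188), which is larger and in a cradle, and (332,190), which is smaller and loose. I choose (372,188). Candidates for the box are orange (181,223), yellow (150,275) and blue (257,230). I choose orange.

Next is a close crop to check the choice.

Run:
```python
import cv2,pickle,numpy as np
d=pickle.load(open("c0.pkl","rb"))
t=d["top"]["pixels"][:,:,::-1];s=d["scene"]["pixels"][:,:,::-1]
def cr(i,x,y,w,h,k): return cv2.resize(i[y:y+h,x:x+w],(400,300),interpolation=cv2.INTER_CUBIC)
o=np.vstack([np.hstack([cr(t,332,158,80,60,0),cr(t,141,193,80,60,0)]),np.hstack([cr(s,75,200,80,60,0),cr(s,302,123,80,60,0)])])
cv2.imwrite("pics/crop1.png",o)
```

```text
(no output)
```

View pics/crop1.png

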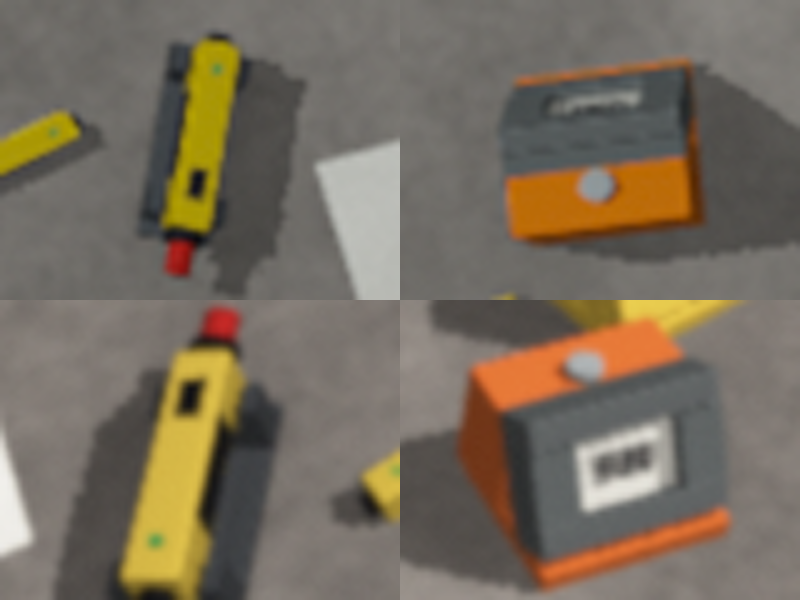

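The crops confirm the choice. The large reader sits in its cradle with the nose towards the robot, at top view (368,210). The orange box has its label facing away from the robot, at top view (179,213). Next I take coarse positions.

```bash
cat > h.py <<'E'
import cv2,numpy as np
def ray(c,p,fish=False):
    "camera centre and unit world ray of pixel p"
    R=cv2.Rodrigues(np.array(c["rvec"],float))[0];K=np.array(c["mtx"])
    x=(np.array(p,float)-K[:2,2])/K[[0,1],[0,1]]
    if fish:
        r=np.linalg.norm(x);v=np.r_[x/r*np.sin(r),np.cos(r)]
    else: v=np.r_[x,1]
    return -R.T@np.array(c["tvec"],float).reshape(3),R.T@v/np.linalg.norm(v)
def onplane(c,p,n,d,fish=False):
    o,v=ray(c,p,fish);n=np.array(n,float);return o+v*(d-n@o)/(n@v)
def onz(c,p,z,fish=False): return onplane(c,p,[0,0,1],z,fish)
def tri(rays):
    A=sum(np.eye(3)-np.outer(v,v) for o,v in rays);b=sum((np.eye(3)-np.outer(v,v))@o for o,v in rays)
    return np.linalg.solve(A,b)
def proj(c,P,fish=False):
    R=cv2.Rodrigues(np.array(c["rvec"],float))[0];K=np.array(c["mtx"])
    q=R@np.array(P,float)+np.array(c["tvec"],float).reshape(3)
    m=q[:2]/q[2]
    if fish: r=np.linalg.norm(m);m=m/r*np.arctan2(np.linalg.norm(q[:2]),q[2])
    return m*K[[0,1],[0,1]]+K[:2,2]
R={"yellow":((20,120,70),(34,255,255)),"orange":((5,150,70),(18,255,255)),"red":((172,140,70),(180,255,255)),"red0":((0,170,90),(3,255,255)),"white":((0,0,165),(180,60,255)),"grey":((90,15,35),(125,110,130))}
def blobs(px,col,roi,amin=15):
    x,y,w,h=roi;hsv=cv2.cvtColor(px,cv2.COLOR_RGB2HSV)
    m=cv2.inRange(hsv,*R[col])
    if col=="red": m|=cv2.inRange(hsv,*R["red0"])
    k=np.zeros_like(m);k[y:y+h,x:x+w]=m[y:y+h,x:x+w]
    cs=cv2.findContours(k,cv2.RETR_EXTERNAL,cv2.CHAIN_APPROX_NONE)[0]
    return sorted([c for c in cs if cv2.contourArea(c)>=amin],key=cv2.contourArea,reverse=True)
def cen(c): m=cv2.moments(c);return np.array([m["m10"],m["m01"]])/m["m00"]
E
python3 - <<'E'
import pickle;from h import *
d=pickle.load(open("c0.pkl","rb"));t,s=d["top"],d["scene"]
y=blobs(t["pixels"],"yellow",(352,155,50,60))[0];r=blobs(t["pixels"],"red",(352,190,50,30),5)[0]
b=cv2.boxPoints(cv2.minAreaRect(y));print("yellow corners",[onz(t,p,.06).round(4).tolist()[:2] for p in b])
print("red",onz(t,cen(r),.045).round(4))
r2=blobs(s["pixels"],"red",(100,195,40,20),5)[0];print("red scene",onz(s,cen(r2),.045).round(4),"tri",tri([ray(t,cen(r)),ray(s,cen(r2))]).round(4))
o=blobs(t["pixels"],"orange",(141,193,80,60));print([(cv2.contourArea(c),cen(c).round(1).tolist()) for c in o])
b=cv2.boxPoints(cv2.minAreaRect(o[0]));print("orange",[onz(t,p,.09).round(4).tolist()[:2] for p in b])
g=blobs(s["pixels"],"grey",(302,123,80,60),100)[0]
q=cv2.approxPolyDP(g,4,True)[:,0];print("grey quad",q.tolist())
w=blobs(s["pixels"],"white",(325,140,40,30));print("label scene",[(cv2.contourArea(c),cen(c).round(1).tolist()) for c in w]);
print([onz(s,cen(w[0]),z).round(4).tolist() for z in (.052,)])
# other obstacles
for n,p,z in(("jar",(294,128),.13),("vial",(314,236),.06),("blue stud",(257,238),.09),("dish",(224,132),.016)): print(n,onz(t,p,z).round(3))
E
```

```text
yellow corners [[0.5174, -0.3267], [0.6472, -0.3551], [0.6406, -0.3894], [0.511, -0.3605]]
red [ 0.4984 -0.3421  0.045 ]
red scene [ 0.4869 -0.3436  0.045 ] tri [ 0.4968 -0.3399  0.0571]
[(421.5, [182.0, 233.0])]
orange [[0.4531, 0.3456], [0.4727, 0.2196], [0.4083, 0.2083], [0.389, 0.3334]]Traceback (most recent call last):
  File "<stdin>", line 9, in <module>
IndexError: list index out of range
```

```bash
cat >> h.py <<'E'
T30=np.radians(30)
def press_frame(yaw,sgn=1,axis_err=0):
    "returns normal n, reader R, tool R (tool x = sgn*reader x)"
    u=np.array([np.cos(yaw),np.sin(yaw),0]);z=np.array([0,0,1.])
    n=np.cos(T30)*u+np.sin(T30)*z;rx=-n;rz=-np.sin(T30)*u+np.cos(T30)*z;ry=np.cross(rz,rx)
    return n,np.c_[rx,ry,rz],tool(rx,rz,sgn)
def tool(rx,rz,sgn=1):
    x=sgn*np.asarray(rx);z=-np.asarray(rz);return np.c_[x,np.cross(z,x),z]
E
python3 - <<'E'
import pickle;from h import *;from station import ctrl
d=pickle.load(open("c0.pkl","rb"));t,s=d["top"],d["scene"]
st=ctrl.sense();R0=st["ee_rot"];print(np.round(R0,3).tolist());print("cam in tool",np.round(np.array(R0).T@(ray(d["wrist"],(251.01,191.4))[0]-st["eef_pos"]),3))
for n,p,z in(("jar",(294,128),.13),("vial",(314,236),.06),("blue stud",(257,238),.09),("dish",(224,132),.016)): print(n,onz(t,p,z).round(3))
hs=cv2.cvtColor(s["pixels"],cv2.COLOR_RGB2HSV);print("frame hsv",hs[148,330],hs[165,340],"label",hs[150,347],hs[161,342],hs[152,337])
yaw=np.radians(9.2);O=np.array([.43,.277,0]) # rough
for sg in(1,-1):
    n,Rr,Rt=press_frame(yaw,sg)
    L=O+[.03*np.cos(yaw),.03*np.sin(yaw),.056]
    for k in(.1,.18): print(sg,k,np.round(ctrl.solve_ik(L+n*k,Rt),0) if ctrl.solve_ik(L+n*k,Rt) is not None else None)
    a=np.array([-.977,.214,0]);a/=np.linalg.norm(a)
    for z in(.037,.15):
        q=ctrl.solve_ik([.579,-.358,z],tool(a,[0,0,1],sg));print("grasp",sg,None if q is None else np.round(q,0))
E
```

```text
[[-0.904, 0.428, -0.001], [0.428, 0.904, -0.001], [-0.0, -0.001, -1.0]]
cam in tool [ 0.074  0.    -0.131]
jar [ 0.758 -0.096  0.13 ]
vial [ 0.408 -0.158  0.06 ]
blue stud [0.402 0.03  0.09 ]
dish [0.783 0.144 0.016]
frame hsv [ 90  10 103] [ 30   7 141] label [ 25  14 203] [ 22  12 226] [ 30   8 150]
1 0.1 [-54.  25.  14. 125.  62.  11.  -2.]
1 0.18 [-49.  25.  13. 116.  33.  16.  31.]
grasp 1 [ 11.  43.  23.  97. -22.  44. 122.]
grasp 1 [  1.  38.  39.  95. -28.  57. 127.]
-1 0.1 [ -5.  31. -45. 122.  83.  37. 167.]
-1 0.18 [ -68.   30.   38.  117.  -19.   13. -101.]
grasp -1 [ -6.  54.  52.  98. -52.  55. -36.]
grasp -1 [-10.  47.  59.  95. -45.  64. -40.]
```

Run:
```python
import pickle;from h import *;from station import ctrl
yaw=np.radians(9.2);n,Rr,Rt=press_frame(yaw,-1)
L=np.array([.43+.03,.277+.005,.056])
ctrl.movep(L+n*.16+[0,0,.1],Rt)
ctrl.servo_line(L+n*.16,max_speed=.2)
c=ctrl.camera("wrist");pickle.dump(c,open("wbox.pkl","wb"));cv2.imwrite("pics/wbox.png",c["pixels"][:,:,::-1])
print(ctrl.sense()["t"],np.round(ctrl.sense()["qpos"],0),proj(c,L,True))
```

```text
2.5667 [ -65.   28.   33.  119.   -4.   11. -116.] [250.6983199  419.59315052]
```

View pics/wbox.png

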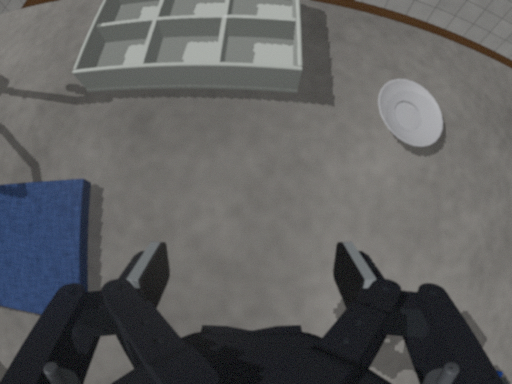

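The view missed the box because the camera looks outward. It shows the tray, the dish at (410,112) and the blue cloth. I tilt the tool the other way so the camera looks back at the label.

Run:
```python
import pickle;from h import *;from station import ctrl
yaw=np.radians(9.2);u=np.array([np.cos(yaw),np.sin(yaw),0]);z=np.array([0,0,1.])
a=np.radians(30);tz=-np.sin(a)*u-np.cos(a)*z;tx=np.cos(a)*u-np.sin(a)*z
Rt=np.c_[tx,np.cross(tz,tx),tz]
O=np.array([.43,.277,0]);P=O+.03*u+.21*z
print(ctrl.solve_ik(P,Rt))
ctrl.servo_line(np.array(ctrl.sense()["eef_pos"])+[0,0,.1],max_speed=.25)
ctrl.movep(P,Rt)
c=ctrl.camera("wrist");pickle.dump(c,open("wbox.pkl","wb"));cv2.imwrite("pics/wbox2.png",c["pixels"][:,:,::-1])
print(ctrl.sense()["t"],np.round(ctrl.sense()["qpos"],0),proj(c,O+.03*u+.056*z,True))
```

```text
[ -41.30727902   33.01959492   14.01649301   91.7483002   -16.67883277
   85.51904103 -102.64796339]
4.1917 [ -44.   33.   17.   92.  -18.   86. -101.] [250.0933722 102.173702 ]
```

View pics/wbox2.png

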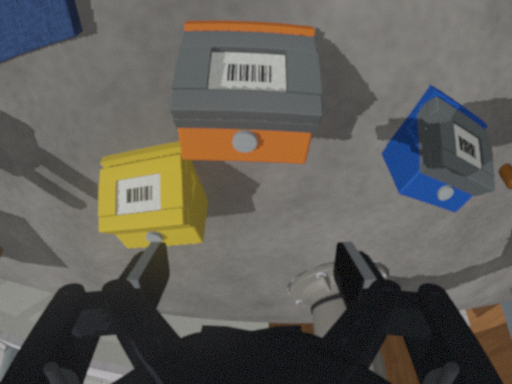

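This view shows the orange box clearly. The label opening spans about (209..286, 52..92), the stud is at (245,142), the top face spans (180..310, 128..162), and the grey frame's outer lower edge is at row 31. Now to measure.

Run:
```python
import pickle;from h import *
c=pickle.load(open("wbox.pkl","rb"));px=c["pixels"]
ob=blobs(px,"orange",(165,15,165,155),60)
for b in ob:
    q=cv2.approxPolyDP(cv2.convexHull(b),3,True)[:,0];print("orange",q.tolist(),[onz(c,p,.09,True).round(4).tolist()[:2] for p in q])
hs=cv2.cvtColor(px,cv2.COLOR_RGB2HSV);print("frame",hs[45,200],hs[70,195],hs[105,220],"bg",hs[60,350],"label",hs[60,215])
w=blobs(px,"white",(200,45,95,52),50);h=cv2.convexHull(np.vstack(w));q=cv2.approxPolyDP(h,3,True)[:,0].astype(float)
print("white",q.tolist())
m=((hs[:,:,1]>20)|(hs[:,:,2]<70)).astype(np.uint8)
yaw=np.radians(9.2);u=np.array([np.cos(yaw),np.sin(yaw),0]);v=np.array([-u[1],u[0],0]);n,Rr,_=press_frame(yaw)
L=np.array([.43,.277,.056])+.03*u; zs=Rr[:,2]
for dep in(0,.008,.013):
    P=[onplane(c,p,n,n@L-dep,True)-L for p in q];print(dep,[(round(p@v*1e3,1),round(p@zs*1e3,1)) for p in P])
s=onz(c,(245,142),.093,True);print("stud",s)
# hand-read frame outer face corners: lower-left/right and upper-left/right (image)
for p in((184,32),(314,37),(209,52),(286,55),(174,90),(321,97)):
    P=onplane(c,p,n,n@L,True)-L;print(p,round(P@v*1e3,1),round(P@zs*1e3,1))
cv2.imwrite("pics/crop2.png",cv2.resize(px[15:175,165:330,::-1],(800,600)[:1]*1+(776,)[:0]+(600,) if 0 else (618,600),interpolation=cv2.INTER_CUBIC))
```

```text
orange [[179, 128], [311, 135], [303, 162], [183, 159]] [[0.4475, 0.3378], [0.4574, 0.231], [0.4276, 0.2294], [0.4145, 0.3341]]
orange [[185, 23], [275, 23], [311, 27], [314, 31], [307, 35], [186, 30]] [[0.5343, 0.3365], [0.5421, 0.2788], [0.5443, 0.2552], [0.542, 0.2526], [0.5382, 0.2564], [0.5294, 0.3355]]
frame [ 90  12 105] [ 96  12 103] [ 75  10 102] bg [ 18  11 119] label [ 48   9 140]
white [[226.0, 53.0], [283.0, 56.0], [284.0, 88.0], [222.0, 85.0]]
0 [(np.float64(23.3), np.float64(-56.7)), (np.float64(-31.5), np.float64(-53.1)), (np.float64(-30.5), np.float64(-15.4)), (np.float64(25.4), np.float64(-18.6))]
0.008 [(np.float64(24.1), np.float64(-63.3)), (np.float64(-32.6), np.float64(-59.6)), (np.float64(-31.5), np.float64(-20.6)), (np.float64(26.3), np.float64(-23.9))]
0.013 [(np.float64(24.6), np.float64(-67.4)), (np.float64(-33.2), np.float64(-63.7)), (np.float64(-32.2), np.float64(-23.8)), (np.float64(26.9), np.float64(-27.2))]
stud [0.44321256 0.28328112 0.093     ]
(184, 32) 68.4 -88.9
(314, 37) -64.9 -81.2
(209, 52) 39.9 -58.7
(286, 55) -34.5 -54.5
(174, 90) 69.7 -15.2
(321, 97) -63.8 -7.2
```

View pics/crop2.png

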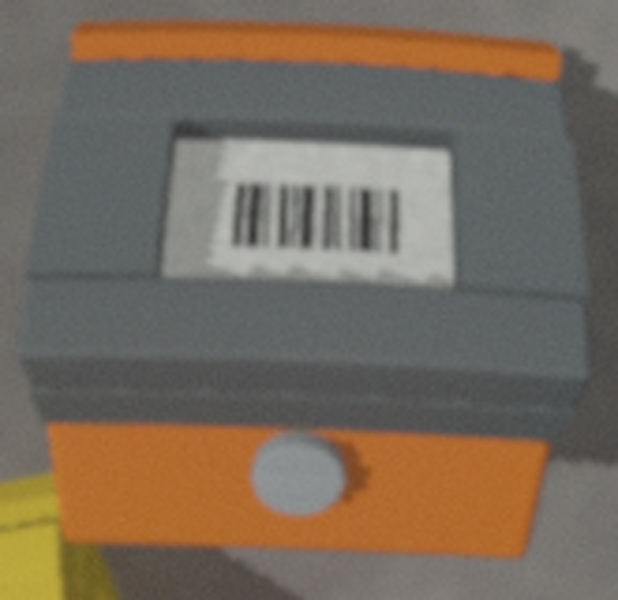

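The label is 290 crop px wide, and the pocket lies further out than my rough guess. I read eight frame and opening corners from the crop and get the pose by PnP on the undistorted rays. The checks are 30° tilt and z = 56 mm.

Run:
```python
import pickle;from h import *
c=pickle.load(open("wbox.pkl","rb"))
cr=np.array([(25,355),(587,378),(560,78),(70,62),(165,278),(456,288),(456,138),(175,122)],float)
px=cr*[165/618,160/600]+[165,15]
# pocket y,z ; image left = +y, image bottom = up slope
M=np.array([(0,60,42),(0,-60,42),(0,-60,-42),(0,60,-42),(0,32,22),(0,-32,22),(0,-32,-22),(0,32,-22)],float)/1e3
K=np.array(c["mtx"]);Rc=cv2.Rodrigues(np.array(c["rvec"],float))[0];tc=np.array(c["tvec"],float).reshape(3)
un=cv2.fisheye.undistortPoints(px[:,None],K,np.zeros(4))
for sel in(slice(0,8),slice(0,4),slice(4,8)):
    ok,rv,tv=cv2.solvePnP(M[sel],un[sel],np.eye(3),None)
    Rp=Rc.T@cv2.Rodrigues(rv)[0];t=Rc.T@(tv[:,0]-tc)
    pr=cv2.projectPoints(M[sel],rv,tv,np.eye(3),None)[0]
    print("pos",t.round(4),"n",Rp[:,0].round(3),"yaw",np.degrees(np.arctan2(Rp[1,0],Rp[0,0])).round(2),"elev",np.degrees(np.arcsin(Rp[2,0])).round(2),"err px",(np.abs(pr-un[sel]).max()*297).round(2))
# plain ray check
for p in(px[:4],px[4:]):
    a,b,d,e=p;A=np.c_[d-a,-(e-b)];s=np.linalg.solve(A,b-a);ctr=a+s[0]*(d-a);print("centre px",ctr.round(1),onz(c,ctr,.056,True).round(4))
f=lambda p,q:(onz(c,q,.09,True)-onz(c,p,.09,True))
d=f((302.9,162),(182,159));print("top back edge yaw",np.degrees(np.arctan2(-d[0],d[1])),np.linalg.norm(d))
# label in scene/top image on z=.052
D=pickle.load(open("c0.pkl","rb"));print("scene",onz(D["scene"],(302+(625-400)/5,123+(463-300)/5),.052).round(4),"top",onz(D["top"],(141+(600-400)/5,193+100/5),.052).round(4))
```

```text
pos [0.4891 0.2879 0.0491] n [0.846 0.094 0.524] yaw 6.36 elev 31.61 err px 1.96
pos [0.4894 0.2882 0.0488] n [0.844 0.102 0.526] yaw 6.92 elev 31.77 err px 0.65
pos [0.4891 0.2877 0.0501] n [0.86  0.078 0.505] yaw 5.21 elev 30.31 err px 1.18
centre px [247.5  70.5] [0.4896 0.2888 0.056 ]
centre px [249.4  69.8] [0.4905 0.2874 0.056 ]
top back edge yaw 7.155231590786754 0.10634220492577036
scene [0.4857 0.2886 0.052 ] top [0.4918 0.2854 0.052 ]
```

```bash
cat >> h.py <<'E'
AL=np.radians(18)
def ltool(rx,rz,al=AL,sgn=-1):
    "tool leaning by al in the reader's xz plane (fingertips towards the nose)"
    rx,rz=map(np.asarray,(rx,rz));z=-rz*np.cos(al)+rx*np.sin(al);x=sgn*(rx*np.cos(al)+rz*np.sin(al))
    return np.c_[x,np.cross(z,x),z]
E
python3 - <<'E'
import pickle;from h import *;from station import ctrl
a=np.array([-.977,.214,0]);a/=np.linalg.norm(a);C=np.array([.579,-.358,0])
P=C+a*.09+[0,0,.2]
ctrl.movep(np.array([.42,.0,.30]),ltool(a,[0,0,1.]))
ctrl.movep(P,ltool(a,[0,0,1.],0))
c=ctrl.camera("wrist");pickle.dump(c,open("wrd.pkl","wb"));cv2.imwrite("pics/wrd.png",c["pixels"][:,:,::-1])
print(ctrl.sense()["t"],np.round(ctrl.sense()["qpos"],0),proj(c,C+[0,0,.06],True))
for q in (ctrl.solve_ik(C+[0,0,.045]+.008*ltool(a,[0,0,1.])[:,2],ltool(a,[0,0,1.])),):print(q)
n,Rr,_=press_frame(np.radians(7));Rt=ltool(Rr[:,0],Rr[:,2])
for k in(.092,.12,.16):print(k,ctrl.solve_ik(np.array([.489,.288,.056])+n*k+.008*Rt[:,2],Rt))
E
```

```text
6.7417 [ -0.  26.  39. 105. -20.  56. -56.] [253.5555483   88.12330271]
[  4.47238164  54.3066889   34.87466969  83.18464474 -23.69827148
  68.63472498 -58.68814061]
0.092 [-60.86364175  33.59780465  33.33808651 110.93102632 -24.29179508
  31.2333976  -96.92920045]
0.12 [-58.62420573  33.8339939   32.38424275 107.36829435 -22.2667757
  33.92484556 -97.95096677]
0.16 [-56.07790023  34.6835438   31.8674742  102.10522932 -20.92630646
  37.93433999 -98.19630833]
```

View pics/wrd.png

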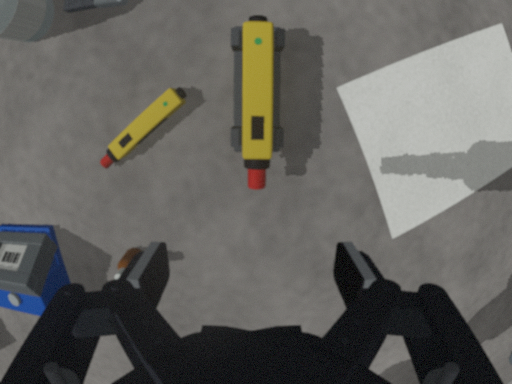

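The reader lies at (258,90), rows 20–160, with the nose at (257,178), the cradle beneath it, and the decoy at (145,125). Now I measure and grasp.

Run:
```python
import pickle,json;from h import *;from station import ctrl
c=pickle.load(open("wrd.pkl","rb"))
y=blobs(c["pixels"],"yellow",(230,10,60,160),200)[0];r=blobs(c["pixels"],"red",(235,160,50,40),20)[0]
pts=np.array([onz(c,p,.06,True)[:2] for p in cv2.convexHull(y)[:,0]],np.float32)
(ctr,sz,an)=cv2.minAreaRect(pts);N=onz(c,cen(r),.045,True)[:2]
b=cv2.boxPoints((ctr,sz,an));e=sorted([b[1]-b[0],b[2]-b[1]],key=np.linalg.norm)[1];e=e/np.linalg.norm(e)
if e@(N-ctr)<0:e=-e
print("ctr",ctr,"size",sz,"dir",e,np.degrees(np.arctan2(e[1],e[0])),"nose dist",(N-ctr)@e,"off",np.cross(e,N-ctr))
C=np.array([*ctr,0]);a=np.array([*e,0.]);d=N-np.array(ctr);
json.dump([C.tolist(),a.tolist()],open("rd.json","w"))
if abs(max(sz)-.13)>.008 or abs((N-ctr)@e-.0855)>.01: raise SystemExit("check")
Rt=ltool(a,[0,0,1.]);G=C+[0,0,.045]+.008*Rt[:,2]
ctrl.movep(G-.1*Rt[:,2],Rt)
print(ctrl.servo_line(G-.03*Rt[:,2],max_speed=.1),ctrl.servo_line(G,max_speed=.05,until_force=8))
s=ctrl.sense();print("at",np.round(s["eef_pos"]-G,4),np.round(s["contact_force"],2))
ctrl.grasp(effort=45);s=ctrl.sense();print("w",s["gripper_width"],s["finger_force"],np.round(s["contact_force"],2),s["t"])
```

```text
ctr (0.5776910185813904, -0.3613238036632538) size (0.027941158041357994, 0.12916192412376404) dir [-0.97710615  0.212752  ] 167.71632 nose dist 0.08708753949999108 off -0.0011970365579298467
False False
at [ 0.0001 -0.0002  0.0001] [ 0.22  0.67 -0.01]
w 0.02724554516835772 45.0269490480423 [ 1.02 -1.09  1.09] 9.5083<stdin>:8: DeprecationWarning: Arrays of 2-dimensional vectors are deprecated. Use arrays of 3-dimensional vectors instead. (deprecated in NumPy 2.0)
```

```bash
cat >> h.py <<'E'
PL=np.array([.489,.288,.056]);PY=np.radians(7)
def press_pose(s):
    "TCP pose with free nose tip s outside the pocket's origin"
    n,Rr,_=press_frame(PY);Rt=ltool(Rr[:,0],Rr[:,2]);return PL+n*(.096+s)+.008*Rt[:,2],Rt
E
python3 - <<'E'
import json,pickle;from h import *;from station import ctrl
s=ctrl.sense();p0=np.array(s["eef_pos"]);R0=np.array(s["ee_rot"]);json.dump([p0.tolist(),R0.tolist()],open("grip.json","w"))
ctrl.servo_line(p0+[0,0,.06],max_speed=.1)
ctrl.servo_line(p0+[0,0,.2],max_speed=.25)
P,Rt=press_pose(.05)
ctrl.movep(P+[0,0,.13],Rt)
ctrl.servo_line(P,max_speed=.15)
ctrl.sleep(.3)
s=ctrl.sense();print(s["t"],s["gripper_width"],np.round(s["eef_pos"]-P,4),np.round(s["contact_force"],2),np.round(s["qpos"]))
for n in("scene","wrist"):
    c=ctrl.camera(n);pickle.dump(c,open(f"pre_{n}.pkl","wb"))
    if n=="scene": 
        sc=c["pixels"][90:210,260:420,::-1];tip=PL+press_frame(PY)[0]*.05;print("tip px",proj(c,tip),"label",proj(c,PL))
    else: w=c["pixels"][:,:,::-1]
cv2.imwrite("pics/pre.png",np.hstack([cv2.resize(sc,(440,330),interpolation=cv2.INTER_CUBIC),cv2.resize(w,(360,330))]))
E
```

```text
14.65 0.027692515543216396 [0.0002 0.0002 0.0007] [ 0.27 -0.48 -1.46] [ -54.   33.   28.  104.  -17.   36. -102.]
tip px [357.20877327 160.0733422 ] label [347.48674559 155.49080249]
```

View pics/pre.png

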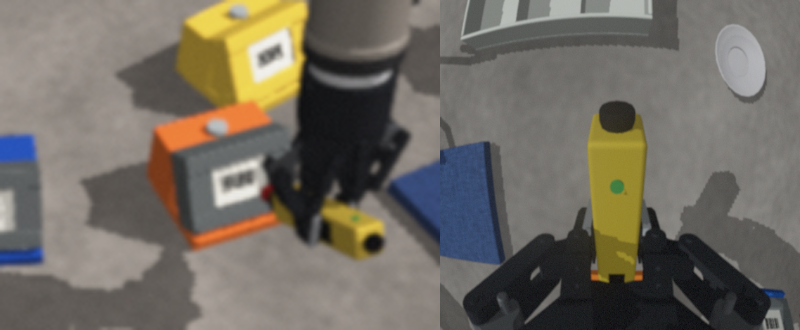

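The nose sits at scene pixel (357.5,159) against a predicted (357.2,160), so it is aimed properly. Now I feel for the label.

Run:
```python
from h import *;from station import ctrl
n=press_frame(PY)[0]
f=lambda:np.mean([np.array(ctrl.sense()["contact_force"])@n for _ in range(1)])
def settle():
    v=[]
    for _ in range(5): ctrl.sleep(.03);v.append(np.array(ctrl.sense()["contact_force"])@n)
    return np.mean(v)
ctrl.servo_line(press_pose(.003)[0],max_speed=.06);ctrl.sleep(.2);f0=settle();print("f0",f0)
hit=ctrl.servo_line(press_pose(-.019)[0],max_speed=.008,until_force=2.2)
F=settle()-f0;s=ctrl.sense();d=(np.array(s["eef_pos"])-press_pose(0)[0]);print(hit,"s",d@n*1e3,"lat",(d-n*(d@n))*1e3,"F",F,s["t"])
```

```text
f0 -1.4606465327661966
True s -6.660719928930505 lat [ 0.19876188 -0.0563738  -0.32979996] F 3.3441389335528706 17.6083
```

Run:
```python
from h import *;from station import ctrl
n=press_frame(PY)[0];f0=-1.46
p=np.array(ctrl.sense()["eef_pos"]);
ctrl.servo_line(p-n*.0006,max_speed=.004)
for _ in range(8):
    ctrl.sleep(.25);s=ctrl.sense();print(round(s["t"],2),round((np.array(s["eef_pos"])-press_pose(0)[0])@n*1e3,2),round(np.array(s["contact_force"])@n-f0,2),s["gripper_width"].__round__(4))
```

```text
18.11 -7.16 3.48 0.0274
18.36 -7.18 3.56 0.0273
18.61 -7.24 3.2 0.0274
18.86 -7.25 3.64 0.0276
19.11 -7.28 3.13 0.0274
19.36 -7.26 3.47 0.0274
19.61 -7.28 3.16 0.0278
19.86 -7.24 4.01 0.0278
```

Run:
```python
from h import *;from station import ctrl
n=press_frame(PY)[0];f0=-1.46
def hold(T):
    v=[]
    for _ in range(int(T/.05)): ctrl.sleep(.05);v.append(np.array(ctrl.sense()["contact_force"])@n-f0)
    s=ctrl.sense();return round(s["t"],2),round((np.array(s["eef_pos"])-press_pose(0)[0])@n*1e3,2),np.mean(v).round(2),np.std(v).round(2)
print(hold(.5))
p=np.array(ctrl.sense()["eef_pos"]);ctrl.servo_line(p-n*.001,max_speed=.004);print(hold(1.7))
c=ctrl.camera("scene");cv2.imwrite("pics/press.png",cv2.resize(c["pixels"][110:200,290:410,::-1],(640,480),interpolation=cv2.INTER_CUBIC))
```

```text
(20.36, np.float64(-7.26), np.float64(3.42), np.float64(0.48))
(22.46, np.float64(-8.25), np.float64(4.02), np.float64(0.49))
```

View pics/press.png

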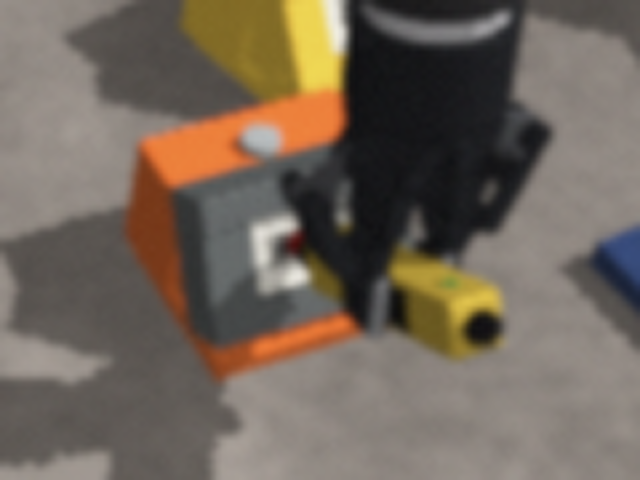

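Advancing 1 mm added 0.6 N, which is the spring's own stiffness. So the nose is 3.7–4.7 mm in, and the picture shows it on the middle of the label at (293,243). It has been held for over 3 s. Now I return the reader.

Run:
```python
import json,pickle;from h import *;from station import ctrl
p0,R0=map(np.array,json.load(open("grip.json")))
ctrl.servo_line(press_pose(.05)[0],max_speed=.06)
ctrl.servo_line(press_pose(.05)[0]+[0,0,.13],max_speed=.2)
ctrl.movep(p0+[0,0,.2],R0)
ctrl.servo_line(p0+[0,0,.05],frame=R0,max_speed=.2);ctrl.sleep(.3)
print(ctrl.sense()["gripper_width"])
c=ctrl.camera("wrist");pickle.dump(c,open("back.pkl","wb"))
hit=ctrl.servo_line(p0+[0,0,.0005],frame=R0,max_speed=.04,until_force=6);ctrl.sleep(.3)
s=ctrl.sense();print(hit,np.round(s["eef_pos"]-p0,4),np.round(s["contact_force"],2),s["t"])
t=ctrl.camera("top")["pixels"];w=c["pixels"]
cv2.imwrite("pics/back.png",np.hstack([cv2.resize(w[:,:,::-1],(400,300)),cv2.resize(t[150:225,330:430,::-1],(400,300),interpolation=cv2.INTER_CUBIC)]))
```

```text
0.02780821412396838
False [ 0.0001 -0.      0.0006] [-0.11 -0.31 -2.84] 29.7333
```

View pics/back.png

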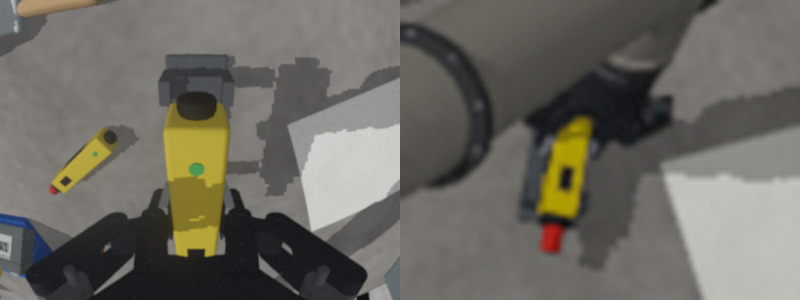

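The reader is in line with the cradle, with the nose at crop (551,237) pointing towards the robot as before. I release it, back off, and check with the same view as at the start.

Run:
```python
import json;from h import *;from station import ctrl
p0,R0=map(np.array,json.load(open("grip.json")));C,a=map(np.array,json.load(open("rd.json")))
ctrl.servo_line(p0,max_speed=.01)
ctrl.gripper_open();ctrl.sleep(.3)
ctrl.servo_line(p0-.1*R0[:,2],max_speed=.1)
ctrl.movep(C+a*.09+[0,0,.2],ltool(a,[0,0,1.],0));ctrl.sleep(.3)
c=ctrl.camera("wrist")
y=blobs(c["pixels"],"yellow",(230,10,60,160),200)[0];r=blobs(c["pixels"],"red",(235,160,50,40),20)[0]
pts=np.array([onz(c,p,.06,True)[:2] for p in cv2.convexHull(y)[:,0]],np.float32);ctr,sz,an=cv2.minAreaRect(pts)
N=onz(c,cen(r),.045,True)[:2];d=np.array(ctr)-C[:2]
print("moved along/across",(d@a[:2]*1e3).round(1),((a[0]*d[1]-a[1]*d[0])*1e3).round(1),"size",np.round(sz,4),"nose dist",((N-ctr)@a[:2]).round(4),"dir",np.degrees(np.arctan2(*(N-ctr)[::-1])).round(1),ctrl.sense()["t"],np.round(ctrl.sense()["contact_force"],1))
```

```text
moved along/across 0.2 -0.1 size [0.0287 0.128 ] nose dist 0.0864 dir 167.3 33.0417 [-0.2 -0.4 -0.5]
```

The reader lies within 0.2 mm of its starting position and the nose is free, so I hand in the job.

```bash
python3 -c "
from station import ctrl
print(ctrl.sign_off())"
```

```text
the job is handed in; nothing more can be done
None
```

I logged the orange box: the nose was pressed about 4 mm into the middle of the label and held steady for over 1.5 s, then the reader went back in its cradle within 0.2 mm of where it lay, nose the same way; I handed the job in at about 33 s, and the sign-off gave no verdict.

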